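# Slide the mixing bowl back onto the scale and tare it

## Robot

A 6-joint arm with a two-finger parallel gripper is mounted at the origin on the work surface. World frame = base frame: x ahead of the robot, y to its left, z up, the work surface at z = 0. Lengths are in m, angles in rad, forces in N, time in s.
With the tool pointing down it reaches from about 0.35 to 0.775 m from the base axis. Payload 5.5 kg.
Tool frame: the origin (TCP) lies on the centre line of the jaws, within the pads' length; the fingertips stand 25 mm ahead of it and the grasp point (between the pads) lies 6 mm ahead of it; z points along the fingers, y is the line along which they close (so a half turn about z gives the same grasp; the last joint's range is limited). The gripper opens to 85 mm and grips with 20 to 120 N. Pads are 22 mm wide; open, the fingers measure 114 mm over their backs; the gripper's body (76 mm by 85 mm) begins 54 mm behind the grasp point. The pads swing forward as they close: fully open they stand 13 mm farther back than shut.
Start: joints at [1.076, 0.313, 0.046, 1.304, 0, 1.431], TCP at [0.2, 0.539, 0.256] pointing down, gripper open.
Joint ranges: [-2.76, 2.76], [-0.86, 1.69], [-1.03, 1.26], [-2.2, 2.34], [-1.47, 1.5], [-3.14, 3.14]. Speed limits (rad/s): [2.57, 2.57, 3.14, 3.14, 3.14, 3.14].

## Interface

Orientations are given as a 3x3 rotation matrix whose columns are the frame's x, y, z axes.
In Python, from plant import env gives the robot as it stands.
- The arm moves only by the tool apply_moves, never from a script. Its argument "moves" is one flat list of numbers, 7 for each row, row after row: the gripper's target within -1 to 1 (shut at 1, half-way at 0, fully open at -1), then the shift along the tool's x, y, z in mm, then the turn, a rotation vector about the tool's x, y, z in rad. A call has 1 to 12 rows; each row is the pose to reach, as a shift and turn from the pose commanded when the call began, along the tool's axes at that moment; what a row does not reach only later rows make up. A row lasts 1/8 s, in which the tool goes at most 62.5 mm and 10.7 degrees, less where a joint would pass 70% of its speed; a pose out of reach is approached as far as the arm can. A call with a gripper value outside its range is refused whole. The fingers move at their own pace and stop on an object; the grip force is fixed at half the most. Time passes only in rows, so rows that repeat a pose let the fingers close. It gives the time, the measured TCP pose, the force, the opening and the grip force at its end, in the units of the state.
- env.observe(): the state, without advancing time (a new reading comes with each control period).
- env.camera(name): name is "scene" or "top"; returns (picture, depth): 384x512x3 uint8, red, green, blue; 384x512 float32, m along the optical axis (not along the pixel's ray), 0 where there is no reading.
- env.camera_params(name): a dict with "fovy" (degrees; the focal length in pixels is half the picture's height over the tangent of half this angle, whatever the lens; pixels are square), "cx", "cy" (the principal point, pixels), "extrinsics" (4x4, takes a point from camera to world coordinates). Camera axes: x right, y up, looking along -z (the intrinsics and any distortion apply to the point x, -y, -z); pixel columns grow to the right and rows downward; lengths in m; the calibration is good to about 2 mm. A picture is of the moment at which its call begins. camera_params takes no time and is no camera call.
- env.job_done(): hands the job in; it is judged then, once.
The state is a dict: "time": time; "joints": joint angles; "joint_velocities": joint speeds; "tau": joint torques, N m; "tcp_pos": TCP position; "orientation": TCP orientation; "wrist_force": force on the tool from outside, world axes, zero at the start; "moment": the same for the moment, N m; "finger_gap": finger opening in m; "gripper_force": force on a finger pad.
Only numpy, scipy, OpenCV 4.12 (cv2) and the standard library are available. Lean on these libraries where they do the work, as an engineer would, in place of code of your own. Each camera call takes 0.05 s, during which the arm holds its last target. There are 200 camera calls.

## Task

The steel mixing bowl was set down too near the front of the kitchen scale and hangs over its keys. Slide it back, without lifting or tipping it off the plate, until it stands in the middle of the round black weighing plate with an even band of plate showing all round its rim. Then press the orange tare key just until you feel it click, not on down to its stop, and let it come up again; leave the blue key and everything else on the counter alone.

Things in the scene. Friction and masses are not known exactly. Their poses are not given: they have to be found in the camera images.
- plate_mid (a point): centre of the top of the scale's round black weighing plate (236 mm diameter, 46 mm above the counter, rigid). The white scale body, 300 x 250 mm, does not move; its deck is 30 mm above the counter. x axis points away from the keys, z up: the keys lie 145 mm to -x of this point and 47 mm to +y and -y (which is on which side varies).
- bowl: round steel mixing bowl, loose, on the plate, at the start 50 to 80 mm off its centre towards the keys. Origin: centre of its underside, z up. 55 mm high, wall 3 mm, inner floor 4 mm up; outer diameter 110 mm at the flat foot, 172 mm at 20 mm up, 200 mm at the rim. 0.3 to 0.65 kg, friction varies. Pushed from outside, or by shut fingers from inside against its wall, it slides flat.
- tare_top (a point): centre of the upper face of the round orange tare key, 34 mm diameter, 42 mm above the counter when up (4 mm below the plate); moves down with the key; z up
- tare (a joint): how far the tare key is pressed down (m): 0 up, 0.008 at its hard stop. A dome key: the force rises from about 1.6 N to a peak of about 5.8 N at 2.2 mm, then drops (the click) to about 2.2 N at 5.3 mm, and rises again to about 4.7 N at 7 mm and 7.5 N at the stop. It has clicked once past 3 mm; past 7 mm is too far. It springs back up when let go.
- units_top (a point): centre of the upper face of the blue units key: same size, height and feel as the tare key, 94 mm from it
- units (a joint): how far the blue units key is pressed down (m), 0 up; to be left alone
- flour_jar: bystander: glass jar with a red lid, 88 mm diameter, 110 mm high; origin at the centre of its underside
- salt_tin: bystander: blue tin, 66 mm diameter, 100 mm high; origin at the centre of its underside
- mug: bystander: white mug, 80 mm diameter, 90 mm high; origin at the centre of its underside
- spatula: bystander: red-handled spatula lying flat, 240 mm long along its x axis
- ramekin: bystander: small blue dish, 90 mm diameter, 45 mm high; origin at the centre of its underside
- scraper: bystander: steel dough scraper with a black grip lying flat, 140 x 105 mm
There are look-alikes about, which are no part of the job. There is more than one size of the bowl; the one meant has the size given above.

How it is judged:
On the way, in this order (a step that is already met when the one before it is completed fails the run):
1. the bowl has been slid to the middle of the plate and stands there at rest, with the tare key up (horizontal distance between bowl and plate_mid below 0.018 m and angle between bowl's own z axis and vertical below 0.06 rad and z of bowl in the frame of plate_mid between -0.003 and 0.003 m and linear speed of bowl below 0.01 m/s and angular speed of bowl below 0.1 rad/s and value of joint tare below 0.0015 m), for 0.2 s.
2. the tare key has been pressed past its click with the bowl in the middle (horizontal distance between bowl and plate_mid below 0.018 m and angle between bowl's own z axis and vertical below 0.06 rad and value of joint tare above 0.003 m), for 0.05 s.
At the end, for the whole second after the job is handed in: The bowl stands level and at rest on the plate, its centre within 18 mm of the plate's centre, and both keys are up (less than 1.5 mm down), the tare key having been pressed past its click (3 mm) after the bowl was centred (all of step 1 and value of joint units below 0.0015 m); the robot touches nothing.
It fails at once if the tare key was pressed on towards its stop (more than 7 mm down) (value of joint tare above 0.007 m).
It fails at once if the blue units key was pressed (more than 2 mm down) (value of joint units above 0.002 m).
It fails at once if the bowl was lifted more than 20 mm, or tipped by more than 0.35 rad (z of bowl in the frame of plate_mid above 0.02 m or angle between bowl's own z axis and vertical above 0.35 rad).
It fails at once if a bystander was moved by more than 20 mm (distance of any of flour_jar, salt_tin, mug, spatula, ramekin, scraper from where it was at the start of the episode above 0.02 m).
It also fails if it takes over 58 s, if anything falls off the work surface, if the arm or the gripper's body presses on something with over 40 N, if the wrist force passes 120 N, or if a joint passes its speed limit or range.

## Working session

There is one attempt and no reset: what is moved stays moved. The work goes in short steps, Python scripts to look and compute and a tool call to move; the robot and the scene stay as the last step left them, time stands still between calls to the robot, and variables do not carry over. Pictures are saved under pics/ and viewed, at most 10 in all, crops included, and the job is handed in when it is done.

Besides the shell and the picture viewer there is one more tool, called after ">>>" as name(argument=value, ...) on one line, values as JSON. apply_moves: Moves the arm, as the interface text tells. Its arguments: {"type":"object","properties":{"moves":{"type":"array","items":{"type":"number"}}},"required":["moves"]}

```bash
mkdir -p pics; cat > h.py <<'E'
import numpy as np, cv2
from plant import env
def cap(n):
    im,d=env.camera(n); return im,d,env.camera_params(n)
def save(im,f): cv2.imwrite('pics/'+f,cv2.cvtColor(im,cv2.COLOR_RGB2BGR))
E
python3 - <<'E'
from h import *
for n in ('top','scene'):
    im,d,p=cap(n); save(im,n+'0.png'); np.savez(n+'0.npz',im=im,d=d)
    print(n,p)
s=env.observe(); print(s['time'],s['tcp_pos'],s['orientation'],s['wrist_force'],s['finger_gap'])
E
```

```text
top {'fovy': 48.40902832290814, 'cx': 249.98053656148633, 'cy': 197.94255572419678, 'extrinsics': array([[-0.11473698,  0.97272784, -0.20158367,  0.29325357],
       [-0.99338424, -0.11333188,  0.01853738,  0.072398  ],
       [-0.00481403,  0.20237697,  0.97929586,  1.22073981],
       [ 0.        ,  0.        ,  0.        ,  1.        ]])}
scene {'fovy': 57.046810606425886, 'cx': 248.70110454244883, 'cy': 194.26908576604507, 'extrinsics': array([[-0.31755036, -0.6197803 ,  0.7176588 ,  1.36401032],
       [ 0.94817455, -0.21652684,  0.23255355,  0.34650888],
       [ 0.01126028,  0.75431327,  0.65641808,  0.80220205],
       [ 0.        ,  0.        ,  0.        ,  1.        ]])}
0.1 [0.19955676 0.53882129 0.25550524] [[-9.37722060e-01  3.47385569e-01 -7.77053795e-04]
 [ 3.47386361e-01  9.37720998e-01 -1.43037531e-03]
 [ 2.31767917e-04 -1.61123238e-03 -9.99998675e-01]] [ 0.13171566  0.26561559 -0.09941338] 0.08567458905460326
```

View pics/top0.png

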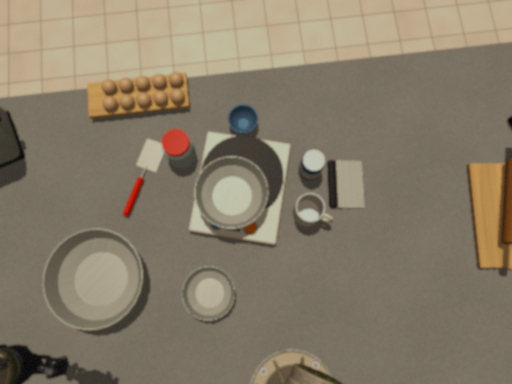

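View pics/scene0.png

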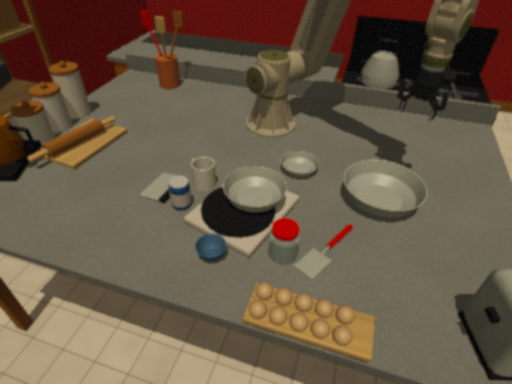

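The top view shows the scale at about (241,188) and the bowl at (232,192), hanging over the keys. The orange key is visible at about (251,229), and the blue key is probably under the bowl at about (215,225). The jar, tin, mug and ramekin surround the scale. The scene view agrees with this.

```bash
cat >> h.py <<'E'
from scipy.optimize import least_squares
def cloud(d,p):
    h,w=d.shape; f=h/2/np.tan(np.radians(p['fovy'])/2)
    v,u=np.mgrid[0:h,0:w]
    P=np.stack([(u-p['cx'])/f*d,-(v-p['cy'])/f*d,-d],-1)
    E=p['extrinsics']; return P@E[:3,:3].T+E[:3,3]
def circ(P,r=None):
    c0=P.mean(0)
    f=lambda q: np.hypot(*(P-q[:2]).T)-(q[2] if r is None else r)
    return least_squares(f,[*c0,.1] if r is None else c0,loss='soft_l1',f_scale=.002).x
def bowl(W,c):
    m=(W[...,2]>.090)&(W[...,2]<.112)&(np.hypot(W[...,0]-c[0],W[...,1]-c[1])<.125)
    P=W[m][:,:2]; q=circ(P); r=np.hypot(*(P-q[:2]).T)
    return q,m.sum(),np.percentile(r,[5,50,95]),W[m][:,2].max()
def orange(im,W):
    h=cv2.cvtColor(im,cv2.COLOR_RGB2HSV)
    m=(h[...,0]>4)&(h[...,0]<22)&(h[...,1]>150)&(W[...,2]>.02)&(W[...,2]<.07)
    return m
E
python3 - <<'E'
from h import *
for n in ('top','scene'):
    z=np.load(n+'0.npz'); im,d=z['im'],z['d']; p=env.camera_params(n); W=cloud(d,p)
    c=W[192,232] if n=='top' else W[190,255]
    print(n,'seed',c)
    q,k,pr,zm=bowl(W,c); print('bowl',q,k,pr,zm)
    hsv=cv2.cvtColor(im,cv2.COLOR_RGB2HSV)
    near=np.hypot(W[...,0]-q[0],W[...,1]-q[1])<.25
    wh=near&(hsv[...,1]<60)&(hsv[...,2]>150)&(W[...,2]>.02)&(W[...,2]<.038)
    P=W[wh]; r=cv2.minAreaRect(P[:,:2].astype(np.float32)); print('deck',r,np.median(P[:,2]),len(P))
    pl=near&(hsv[...,2]<75)&(W[...,2]>.039)&(W[...,2]<.053)
    P=W[pl]; print('plate',len(P),np.median(P[:,2]),P[:,:2].min(0),P[:,:2].max(0))
    cc,_=cv2.findContours(pl.astype(np.uint8),cv2.RETR_EXTERNAL,cv2.CHAIN_APPROX_NONE)
    cc=max(cc,key=len)[:,0]; Q=W[cc[:,1],cc[:,0],:2]
    # keep convex outer edge
    H=cv2.convexHull(Q.astype(np.float32))[:,0]; print('hull circ',circ(H,.118),circ(H))
    m=orange(im,W)&near; print('orange',m.sum(),W[m].mean(0) if m.any() else 0, np.argwhere(m).mean(0) if m.any() else 0)
    if m.any(): print(W[m][:,:2].min(0),W[m][:,:2].max(0), np.median(W[m][:,2]))
    b=near&(hsv[...,0]>95)&(hsv[...,0]<125)&(hsv[...,1]>100)&(W[...,2]>.02)&(W[...,2]<.12)
    nl,lab,st,ce=cv2.connectedComponentsWithStats(b.astype(np.uint8))
    for i in range(1,nl):
        if st[i,4]>8: print('blue',st[i,4],ce[i],W[lab==i].mean(0))
E
```

```text
top seed [0.55772178 0.09849478 0.04684622]
bowl [0.54857103 0.10141999 0.09567428] 646 [0.09198048 0.09571329 0.0989752 ] 0.10635966325629753
deck ((0.5727423429489136, 0.053134217858314514), (0.29304540157318115, 0.2993893027305603), 74.01908874511719) 0.030248641545538524 1757
plate 1727 0.046533813353836884 [ 0.46307935 -0.14625   ] [0.72545048 0.26567524]
hull circ [0.60489777 0.07100274] [0.60549104 0.06509186 0.11294542]
orange 78 [0.45080324 0.05899632 0.04212931] [228.1025641  250.30769231]
[0.43977399 0.04509252] [0.46475427 0.07424118] 0.04211012425467997
scene seed [0.51339422 0.09246341 0.04901707]
bowl [0.54890162 0.10018678 0.09623666] 316 [0.09264554 0.09612738 0.0999369 ] 0.10356564791343359
deck ((0.7228186130523682, 0.0473153218626976), (0.05381515249609947, 0.0019060865743085742), 75.30569458007812) 0.028551890667441626 4
plate 2039 0.044880315249815284 [ 0.53617135 -0.09976096] [0.79795657 0.18125711]
hull circ [0.60659785 0.06738313] [0.60873837 0.06724758 0.11574536]
orange 1 [0.61221242 0.13711928 0.04397698] [214. 259.]
[0.61221242 0.13711928] [0.61221242 0.13711928] 0.0439769826455807
blue 69 [181.1884058  190.31884058] [ 0.63025515 -0.11339631  0.08368637]
blue 24 [200.91666667 242.70833333] [0.76451414 0.00994674 0.02826485]
blue 9 [222.33333333 244.55555556] [0.7517098  0.07104642 0.02929313]
```

```bash
python3 - <<'E'
from h import *
im=np.load('top0.npz')['im']; a=cv2.resize(im[110:260,160:360],(800,600),interpolation=cv2.INTER_CUBIC); save(a,'crop0.png')
E
```

```text
(no output)
```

View pics/crop0.png

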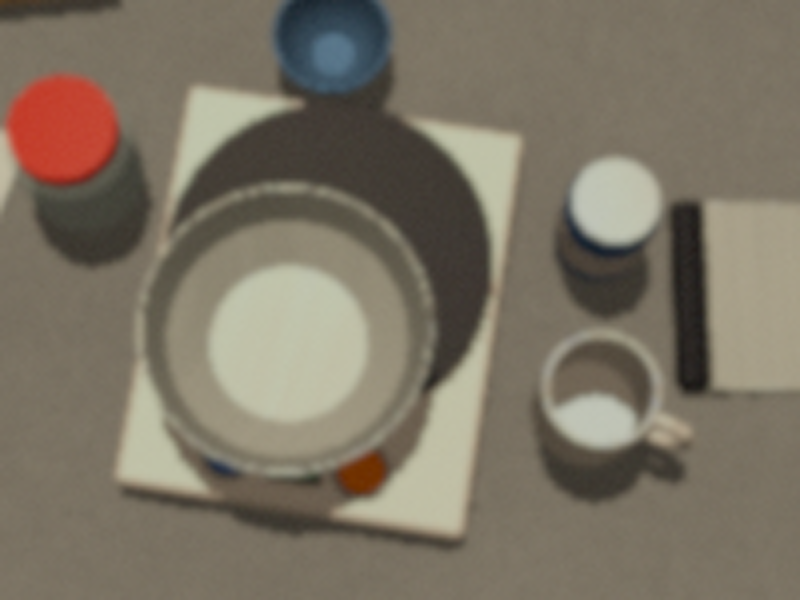

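The crop shows the bowl centred at about crop (288,330), over the plate. The orange key at (362,472) is partly hidden by the rim, and the blue key peeks out at (220,466). The deck corners are near (190,88), (522,133), (465,538) and (118,485), so the scale's x axis points up the picture with a slight yaw.

```bash
cat >> h.py <<'E'
def ray(uv,p,z):
    uv=np.atleast_2d(uv).astype(float); f=192/np.tan(np.radians(p['fovy'])/2)
    D=np.stack([(uv[:,0]-p['cx'])/f,-(uv[:,1]-p['cy'])/f,-np.ones(len(uv))],-1)
    E=p['extrinsics']; D=D@E[:3,:3].T; o=E[:3,3]
    return (o+D*((z-o[2])/D[:,2])[:,None])[:,:2]
def plate(im,W,p,c0,bc,keep=None):
    g=cv2.cvtColor(im,cv2.COLOR_RGB2GRAY).astype(float)
    # radial edge search: dark->light along spokes from c0 in the plate plane
    E=np.linalg.inv(p['extrinsics']); f=192/np.tan(np.radians(p['fovy'])/2); out=[]
    for a in np.arange(0,2*np.pi,np.radians(2)):
        rr=np.arange(.095,.140,.0005)
        X=np.stack([c0[0]+rr*np.cos(a),c0[1]+rr*np.sin(a),0*rr+.046,0*rr+1],-1)@E.T
        u=(p['cx']-f*X[:,0]/X[:,2]).astype(np.float32); v=(p['cy']+f*X[:,1]/X[:,2]).astype(np.float32)
        s=cv2.remap(g.astype(np.float32),u[None],v[None],cv2.INTER_LINEAR)[0]
        zz=cv2.remap(W[...,2].astype(np.float32),u[None],v[None],cv2.INTER_NEAREST)[0]
        k=np.argmax(np.gradient(s))
        if s[max(k-10,0)]<80 and s[min(k+10,len(s)-1)]>120 and zz.max()<.055: out.append([c0[0]+rr[k]*np.cos(a),c0[1]+rr[k]*np.sin(a),a])
    return np.array(out)
E
python3 - <<'E'
from h import *
z=np.load('top0.npz'); im,d=z['im'],z['d']; p=env.camera_params('top'); W=cloud(d,p)
C=ray(np.array([[190,88],[522,133],[465,538],[118,485]])/4+[160,110]-.4,p,.03); print(C)
for i in range(4): e=C[(i+1)%4]-C[i]; print(np.hypot(*e),np.degrees(np.arctan2(e[1],e[0])))
print('body centre',C.mean(0))
for n in ('top','scene'):
    z=np.load(n+'0.npz'); im,d=z['im'],z['d']; p=env.camera_params(n); W=cloud(d,p)
    c=np.array([.605,.069])
    for _ in range(3):
        o=plate(im,W,p,c,None); c=circ(o[:,:2],.118)
    print(n,'plate',c,circ(o[:,:2]),len(o),np.degrees(o[:,2]).round().astype(int)[::6])
z=np.load('top0.npz'); im,d=z['im'],z['d']; p=env.camera_params('top'); W=cloud(d,p)
m=orange(im,W)&(np.hypot(W[...,0]-.45,W[...,1]-.06)<.05)
cc,_=cv2.findContours(m.astype(np.uint8),cv2.RETR_EXTERNAL,cv2.CHAIN_APPROX_NONE); cc=max(cc,key=len)[:,0]
K=ray(cc,p,.042); K=K[K[:,0]<.455]; print('key',circ(K,.0165),len(K))
# other objects top heights near
for nm,uv in dict(jar=(176,140),tin=(313,160),mug=(309,208),ramekin=(243,118)).items(): print(nm,W[uv[1],uv[0]])
E
```

```text
[[ 0.7509939   0.15232024]
 [ 0.68815743 -0.085505  ]
 [ 0.39969035 -0.00661799]
 [ 0.46451705  0.23023521]]
0.24598631298837317 -104.80007415444564
0.2990592137265006 164.705295681091
0.24556453788979238 74.6930246956164
0.2968833531198622 -15.215073471799583
body centre [0.57583968 0.07260812]
top plate [0.60294878 0.06716545] [0.60456983 0.06566711 0.11631463] 73 [  6  18  30  42 222 234 246 258 274 288 302 314 326]
scene plate [0.61126839 0.07019718] [0.61503861 0.06976024 0.11492633] 60 [  0  12  26  38  54 280 294 306 320 332]
key [0.45627837 0.06022201] 15
jar [0.70635124 0.23387513 0.10912336]
tin [ 0.60794703 -0.13096735  0.10386682]
mug [ 0.49410579 -0.11649679  0.00603573]
ramekin [0.79066565 0.04205905 0.00617873]
```

>>> apply_moves(moves=[1, -40, -24, 0, 0, 0, 0.02, 1, -85, -50, 0, 0, 0, 0.04, 1, -130, -80, 0, 0, 0, 0.06, 1, -175, -106, 0, 0, 0, 0.08, 1, -220, -133, 0, 0, 0, 0.1, 1, -265, -160, 0, 0, 0, 0.12, 1, -310, -187, 0, 0, 0, 0.14, 1, -355, -215, 0, 0, 0, 0.165, 1, -400, -242, 0, 0, 0, 0.165, 1, -440, -267, 0, 0, 0, 0.165, 1, -479, -290, 0, 0, 0, 0.165, 1, -479, -290, 0, 0, 0, 0.165])

```text
time: 1.6
tcp_pos: [0.5497, 0.0984, 0.2553]
orientation: [[-0.866, 0.5, -0.001], [0.5, 0.866, -0.0], [0.0, -0.001, -1.0]]
wrist_force: [-0.3, -0.1, 0.0]
finger_gap: -0.0003
gripper_force: 0.0
```

>>> apply_moves(moves=[1, 0, 0, 40, 0, 0, 0, 1, 0, 0, 80, 0, 0, 0, 1, 0, 0, 110, 0, 0, 0, 1, 0, 0, 135, 0, 0, 0, 1, 0, 0, 150, 0, 0, 0, 1, 0, 0, 157, 0, 0, 0, 1, -15, 0, 157, 0, 0, 0, 1, -30, 0, 157, 0, 0, 0, 1, -45, 0, 157, 0, 0, 0, 1, -55, 0, 157, 0, 0, 0, 1, -62, 0, 157, 0, 0, 0, 1, -62, 0, 157, 0, 0, 0])

```text
time: 3.1
tcp_pos: [0.6023, 0.0697, 0.0992]
orientation: [[-0.868, 0.497, -0.0], [0.497, 0.868, 0.0], [0.0, 0.0, -1.0]]
wrist_force: [-0.6, 0.3, -0.4]
finger_gap: -0.0002
gripper_force: 0.0
```

>>> apply_moves(moves=[1, -4, 0, 0, 0, 0, 0, 1, -7, 0, 0, 0, 0, 0, 1, -10, 0, 0, 0, 0, 0, 1, -13, 0, 0, 0, 0, 0, 1, -16, 0, 0, 0, 0, 0, 1, -20, 0, 0, 0, 0, 0, 1, -24, 0, 0, 0, 0, 0, 1, -28, 0, 0, 0, 0, 0, 1, -32, 0, 0, 0, 0, 0, 1, -36, 0, 0, 0, 0, 0, 1, -40, 0, 0, 0, 0, 0, 1, -40, 0, 0, 0, 0, 0])

```text
time: 4.6
tcp_pos: [0.6374, 0.0498, 0.0993]
orientation: [[-0.868, 0.497, 0.001], [0.497, 0.868, -0.0], [-0.001, 0.0, -1.0]]
wrist_force: [0.2, 0.2, 0.6]
finger_gap: -0.0
gripper_force: 0.2
```

```bash
cat > look.py <<'E'
import sys
from h import *
im,d,p=cap('top'); W=cloud(d,p); save(im,sys.argv[1]+'.png'); np.savez(sys.argv[1]+'.npz',im=im,d=d)
t=env.observe(); c=np.array(eval(sys.argv[2]))
print(t['time'],t['tcp_pos'],t['wrist_force']); print('bowl',bowl(W,c))
P=W[(W[...,2]>.09)&(W[...,2]<.104)&(np.hypot(W[...,0]-c[0],W[...,1]-c[1])<.125)][:,:2]
c=np.array([.605,.068])
for _ in range(3):
    o=plate(im,W,p,c,None); c=circ(o[:,:2],.118)
print('plate',c,circ(o[:,:2]),len(o))
m=orange(im,W)&(np.hypot(W[...,0]-.455,W[...,1]-.06)<.05)
cc,_=cv2.findContours(m.astype(np.uint8),cv2.RETR_EXTERNAL,cv2.CHAIN_APPROX_NONE)
if cc:
    cc=max(cc,key=len)[:,0]; print('key circ',cv2.minEnclosingCircle(ray(cc,p,.042).astype(np.float32)),'mean',ray(np.argwhere(m)[:,::-1],p,.042).mean(0),W[m].mean(0),m.sum())
h=cv2.cvtColor(im,cv2.COLOR_RGB2HSV)
b=(h[...,0]>95)&(h[...,0]<130)&(h[...,1]>100)&(np.hypot(W[...,0]-.48,W[...,1]-.15)<.06)&(W[...,2]<.06)
if b.any(): print('blue',ray(np.argwhere(b)[:,::-1],p,.042).mean(0),b.sum())
E
python3 look.py l1 '[.572,.087]'
```

```text
4.65 [0.63731486 0.04989933 0.0993769 ] [-0.51446157  0.48281463  0.33041861]
bowl (array([0.57365893, 0.08470824, 0.09943486]), np.int64(157), array([0.09603962, 0.09940036, 0.10269835]), np.float64(0.10620351598808297))Traceback (most recent call last):
  File "look.py", line 9, in <module>
    o=plate(im,W,p,c,None); c=circ(o[:,:2],.118)
                                   ~^^^^^^
IndexError: too many indices for array: array is 1-dimensional, but 2 were indexed
```

>>> apply_moves(moves=[1, -4, 0, 0, 0, 0, 0, 1, -8, 0, 0, 0, 0, 0, 1, -12, 0, 0, 0, 0, 0, 1, -16, 0, 0, 0, 0, 0, 1, -20, 0, 0, 0, 0, 0, 1, -24, 0, 0, 0, 0, 0, 1, -28, 0, 0, 0, 0, 0, 1, -31, 0, 0, 0, 0, 0, 1, -33, 0, 0, 0, 0, 0, 1, -34, 0, 0, 0, 0, 0, 1, -34, 0, 0, 0, 0, 0, 1, -25, 0, 0, 0, 0, 0])

```text
time: 6.15
tcp_pos: [0.6592, 0.0374, 0.0994]
orientation: [[-0.868, 0.497, 0.002], [0.497, 0.868, -0.0], [-0.002, 0.0, -1.0]]
wrist_force: [-0.6, -0.1, -0.6]
finger_gap: -0.0
gripper_force: 0.0
```

>>> apply_moves(moves=[1, 15, 0, 0, 0, 0, 0, 1, 20, 0, -10, 0, 0, 0, 1, 20, 0, -40, 0, 0, 0, 1, 30, 0, -80, 0, 0, 0, 1, 60, 0, -120, 0, 0, 0, 1, 110, 0, -150, 0, 0, 0, 1, 160, 0, -150, 0, 0, 0, 1, 210, 0, -150, 0, 0, 0, 1, 260, 0, -150, 0, 0, 0, 1, 260, 0, -150, 0, 0, 0])

```text
time: 7.4
tcp_pos: [0.4302, 0.1682, 0.2507]
orientation: [[-0.87, 0.494, 0.001], [0.494, 0.87, 0.0], [-0.001, 0.001, -1.0]]
wrist_force: [0.8, -0.4, -0.1]
finger_gap: -0.0002
gripper_force: 0.0
```

```bash
python3 look.py l2 '[.604,.068]'
```

```text
7.45 [0.43219003 0.16762357 0.25068157] [ 0.8098252  -0.18762299  0.36446291]
bowl (array([0.60328087, 0.0731478 , 0.09561912]), np.int64(597), array([0.09181198, 0.09564754, 0.09914647]), np.float64(0.10829775306658496))
plate [0.60117059 0.06916256] [0.59897703 0.06820011 0.11592477] 41
key circ ((0.45278695225715637, 0.06103905290365219), 0.016041746363043785) mean [0.45334674 0.06020382] [0.45328818 0.06020584 0.04235358] 101
blue [0.47776013 0.14385127] 38
```

```bash
python3 - <<'E'
from h import *
im=np.load('l2.npz')['im']; a=cv2.resize(im[110:260,160:360],(800,600),interpolation=cv2.INTER_CUBIC); save(a,'crop2.png')
im,d,p=cap('scene'); W=cloud(d,p); print(bowl(W,np.array([.604,.07])))
c=np.array([.607,.069])
for _ in range(3):
    o=plate(im,W,p,c,None); c=circ(o[:,:2],.118)
print(c,len(o))
save(cv2.resize(im[140:260,160:320],(800,600),interpolation=cv2.INTER_CUBIC),'crop3.png')
E
```

```text
(array([0.60369078, 0.07227419, 0.09638022]), np.int64(422), array([0.09309131, 0.09646169, 0.09931871]), np.float64(0.10247661645451689))
[0.61116332 0.06976664] 70
```

View pics/crop2.png

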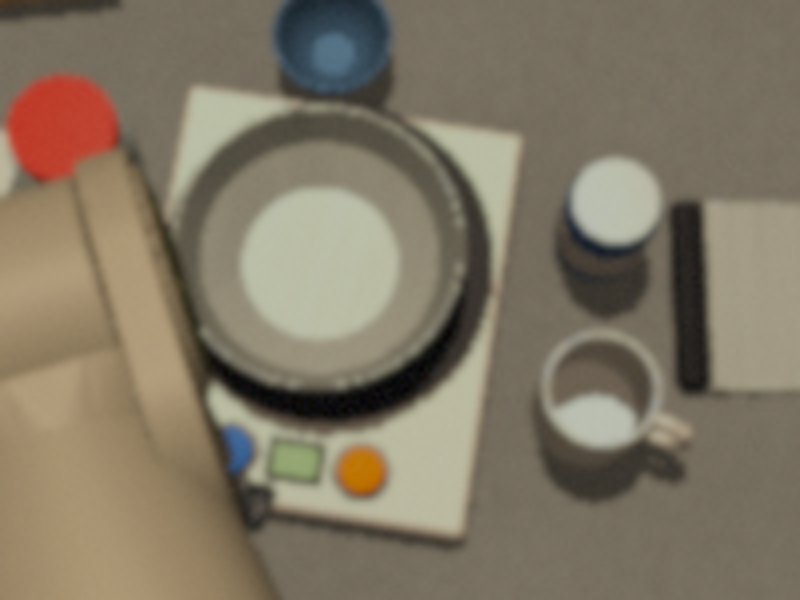

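View pics/crop3.png

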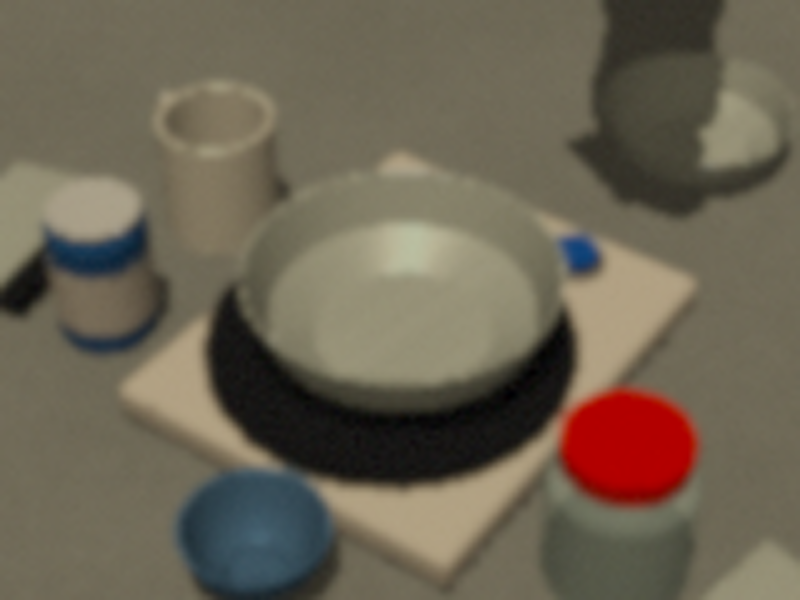

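The top view shows the bowl over the plate at crop (320,262). The orange key at (362,470) is in clear view and the blue key is at (235,450). The scene view shows the bowl level on the plate. The bowl is about 5 mm off centre, against a limit of 18 mm. Next I move over the tare key.

>>> apply_moves(moves=[1, -30, -35, 0, 0, 0, 0, 1, -60, -70, 0, 0, 0, 0, 1, -71, -83, 0, 0, 0, 0, 1, -71, -83, 30, 0, 0, 0, 1, -71, -83, 70, 0, 0, 0, 1, -71, -83, 110, 0, 0, 0, 1, -71, -83, 140, 0, 0, 0, 1, -71, -83, 155, 0, 0, 0, 1, -71, -83, 165, 0, 0, 0, 1, -71, -83, 165, 0, 0, 0, 1, -71, -83, 165, 0, 0, 0, 1, -71, -83, 165, 0, 0, 0])

```text
time: 9.0
tcp_pos: [0.4539, 0.0596, 0.0851]
orientation: [[-0.868, 0.497, 0.002], [0.497, 0.868, 0.0], [-0.001, 0.001, -1.0]]
wrist_force: [-0.1, -1.2, -0.2]
finger_gap: -0.0
gripper_force: 0.0
```

```bash
python3 - <<'E'
from h import *
for _ in range(2): env.camera('scene')
s=env.observe(); print(s['time'],s['tcp_pos'],s['wrist_force'],s['moment'])
E
```

```text
9.1 [0.45364706 0.05963795 0.08488957] [ 0.12866022 -0.68395072 -0.12600982] [-0.05979276  0.01956194  0.00553336]
```

>>> apply_moves(moves=[1, 0, 0, 6, 0, 0, 0, 1, 0, 0, 11, 0, 0, 0, 1, 0, 0, 15, 0, 0, 0, 1, 0, 0, 15, 0, 0, 0, 1, 0, 0, 15, 0, 0, 0])

```text
time: 9.72
tcp_pos: [0.4532, 0.0597, 0.0693]
orientation: [[-0.868, 0.497, -0.0], [0.497, 0.868, 0.0], [0.0, 0.0, -1.0]]
wrist_force: [0.0, 0.5, 0.4]
finger_gap: -0.0001
gripper_force: 0.0
```

>>> apply_moves(moves=[1, 0, 0, 1.5, 0, 0, 0, 1, 0, 0, 1.5, 0, 0, 0, 1, 0, 0, 1.5, 0, 0, 0])

```text
time: 10.1
tcp_pos: [0.4532, 0.0596, 0.0678]
orientation: [[-0.868, 0.497, 0.0], [0.497, 0.868, 0.0], [-0.0, 0.0, -1.0]]
wrist_force: [-0.4, -1.1, 0.3]
finger_gap: 0.0001
gripper_force: 0.0
```

>>> apply_moves(moves=[1, 0, 0, 1, 0, 0, 0, 1, 0, 0, 1, 0, 0, 0, 1, 0, 0, 1, 0, 0, 0])

```text
time: 10.48
tcp_pos: [0.4533, 0.0596, 0.067]
orientation: [[-0.868, 0.497, 0.0], [0.497, 0.868, 0.0], [-0.0, 0.0, -1.0]]
wrist_force: [-0.4, 0.9, 2.0]
finger_gap: 0.0001
gripper_force: 1.0
```

>>> apply_moves(moves=[1, 0, 0, 1, 0, 0, 0, 1, 0, 0, 1, 0, 0, 0])

```text
time: 10.72
tcp_pos: [0.4533, 0.0597, 0.066]
orientation: [[-0.868, 0.497, 0.0], [0.497, 0.868, 0.0], [-0.0, 0.0, -1.0]]
wrist_force: [-0.9, 0.8, 4.4]
finger_gap: 0.0004
gripper_force: 2.3
```

>>> apply_moves(moves=[1, 0, 0, 1, 0, 0, 0, 1, 0, 0, 1, 0, 0, 0])

```text
time: 10.98
tcp_pos: [0.4533, 0.0596, 0.065]
orientation: [[-0.868, 0.497, 0.0], [0.497, 0.868, 0.0], [-0.0, 0.0, -1.0]]
wrist_force: [-0.5, 0.3, 5.2]
finger_gap: 0.0
gripper_force: 2.9
```

>>> apply_moves(moves=[1, 0, 0, 1, 0, 0, 0, 1, 0, 0, 1, 0, 0, 0])

```text
time: 11.22
tcp_pos: [0.4533, 0.0597, 0.064]
orientation: [[-0.868, 0.497, 0.0], [0.497, 0.868, 0.0], [-0.0, 0.0, -1.0]]
wrist_force: [-0.9, 0.4, 4.8]
finger_gap: 0.0
gripper_force: 2.6
```

>>> apply_moves(moves=[1, 0, 0, 1, 0, 0, 0, 1, 0, 0, 1, 0, 0, 0])

```text
time: 11.48
tcp_pos: [0.4533, 0.0597, 0.0628]
orientation: [[-0.868, 0.497, 0.0], [0.497, 0.868, 0.0], [-0.0, 0.0, -1.0]]
wrist_force: [-0.6, 0.3, 2.9]
finger_gap: -0.0002
gripper_force: 1.6
```

The force rose to 5.2 N and has dropped to 2.9 N at about 4.5 mm, so the key has clicked. I lift off now.

>>> apply_moves(moves=[1, 0, 0, -5, 0, 0, 0, 1, 0, 0, -15, 0, 0, 0, 1, 0, 0, -40, 0, 0, 0, 1, 0, 0, -80, 0, 0, 0, 1, 0, 0, -120, 0, 0, 0, 1, 0, 0, -160, 0, 0, 0, 1, 40, 30, -190, 0, 0, 0, 1, 80, 70, -190, 0, 0, 0, 1, 80, 110, -190, 0, 0, 0, 1, 80, 150, -190, 0, 0, 0, 1, 80, 180, -190, 0, 0, 0, 1, 80, 180, -190, 0, 0, 0])

```text
time: 12.98
tcp_pos: [0.4735, 0.257, 0.2526]
orientation: [[-0.869, 0.495, -0.0], [0.495, 0.869, 0.0], [0.0, -0.0, -1.0]]
wrist_force: [-0.7, 0.8, -0.1]
finger_gap: 0.0001
gripper_force: 0.0
```

```bash
python3 look.py l4 '[.604,.07]'; python3 - <<'E'
from h import *
im=np.load('l4.npz')['im']; save(cv2.resize(im[110:260,160:360],(800,600),interpolation=cv2.INTER_CUBIC),'crop4.png')
E
```

```text
13.025 [0.47282735 0.25598317 0.25258662] [-0.45025711 -0.01474681  0.687364  ]
bowl (array([0.60318756, 0.07316069, 0.09579523]), np.int64(622), array([0.09198035, 0.09580538, 0.09907969]), np.float64(0.10753124891115906))
plate [0.60162473 0.06878238] [0.59831674 0.06711262 0.11491619] 50
key circ ((0.45301109552383423, 0.05985554680228233), 0.016042182222008705) mean [0.45269834 0.05982859] [0.45271941 0.0598229  0.04182146] 104
blue [0.47883654 0.14954816] 87
```

View pics/crop4.png

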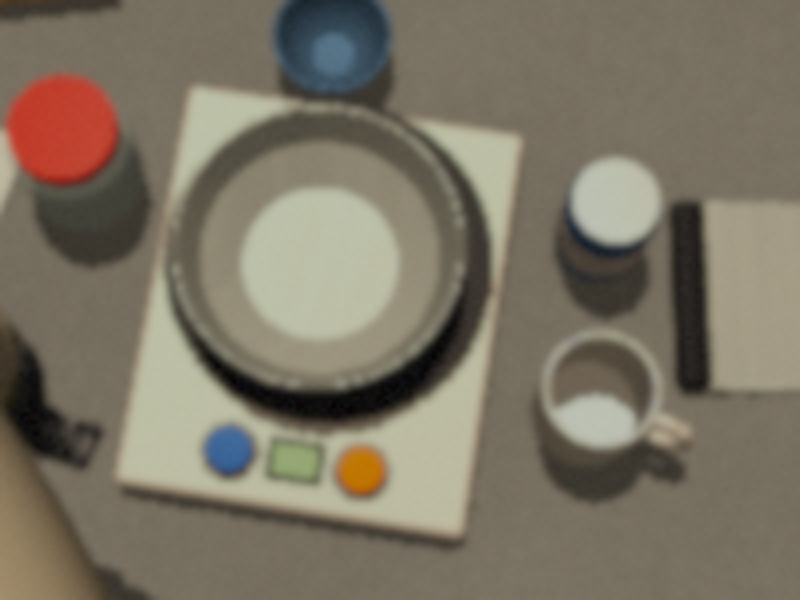

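The crop shows both keys up, orange at (362,470) and blue at (230,450). The bowl stands on the plate at (320,262), and the jar, tin, mug, ramekin and scraper in the crop are where they were. By the different measurements the bowl is 4–9 mm off centre, inside the 18 mm limit, and nothing touches the robot.

```bash
python3 -c "
from plant import env
print(env.job_done())"
```

```text
the job is handed in; nothing more can be done
None
```

I slid the bowl back to about 4–9 mm from the plate's centre by camera (limit 18 mm; the band is not perfectly even), pressed the tare key past its click to about 4.5 mm, let it come up, and handed the job in at about 13 s; no verdict came back.

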